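Cork a small bottle with the spring bench corker

ROBOT

A 6-joint arm with a two-finger parallel gripper is mounted at the origin on a cart in front of the work surface, level with it; the furniture and walls round the work are solid. World frame = base frame: x ahead of the robot, y to its left, z up, the work surface at z = 0. Lengths are in m, angles in rad, forces in N, time in s.
With the tool pointing down it reaches from about 0.35 to 0.85 m from the base axis. Payload 8.1 kg.
Tool frame: the origin (TCP) lies between the finger pads; the fingertips stand 11 mm ahead of it and the grasp point (between the pads) lies 8 mm behind it (robot.tips_ahead is the distance from the TCP to the fingertips, in m); z points along the fingers, y is the line along which they close (so a half turn about z gives the same grasp; the last joint's range is limited). The gripper opens to 93 mm and grips with 3 to 60 N. Pads are 15 mm wide; open, the fingers measure 128 mm over their backs; the gripper's body (75 mm by 188 mm) begins 65 mm behind the grasp point.
Start: joints at [-1.253, 0.13, 1.488, -0, 1.523, -0.085], TCP at [0.235, -0.552, 0.23] pointing down, gripper open.
Joint ranges: [-2.96, 2.96], [-0.89, 2.26], [0.02, 2.5], [-1.34, 4.48], [0, 2.73], [-2.66, 2.66]. Speed limits (rad/s): [2.39, 2.39, 2.79, 3.14, 3.14, 3.14].

INTERFACE

Orientations are given as a rotation vector (axis times angle).
In Python, from plant import robot gives the robot as it stands. The module is installed in compiled form; this text tells all that it offers.
- The arm moves only by the tool move_arm, never from a script. Its argument "deltas" is one flat list of numbers, 7 for each row, row after row: the shift along the tool's x, y, z in m, then the turn, a rotation vector about the tool's x, y, z in rad, then the opening, from 0 (shut) to 1 (fully open). A call has 1 to 12 rows; each row is the pose to reach, as a shift and turn from the pose commanded when the call began, along the tool's axes at that moment; what a row does not reach only later rows make up. A row lasts 1/8 s, in which the tool goes at most 62.5 mm and 10.7 degrees, less where a joint would pass 70% of its speed; a pose out of reach is approached as far as the arm can. A call with a gripper value outside its range is refused whole. The fingers move at their own pace and stop on an object; "squeeze" is the grip in N (left out, the last holds). Time passes only in rows, so rows that repeat a pose let the fingers close. It gives the time, the measured TCP pose, the force, the opening and the grip force at its end, in the units of the state.
- robot.read_state(): the state, without advancing time (a new reading comes with each control period).
- robot.read_camera(name): name is "side" or "top"; returns (picture, depth): 400x640x3 uint8, red, green, blue; 400x640 float32, m along the optical axis (not along the pixel's ray), 0 where there is no reading.
- robot.camera_model(name): a dict with "K" (3x3 intrinsics, pixels), "R" (3x3) and "t" (3): a world point X has camera coordinates R X + t. Camera axes: x right, y down, z forward; pixel columns grow to the right and rows downward; lengths in m; the calibration is good to about 2 mm. A picture is of the moment at which its call begins. camera_model takes no time and is no camera call.
- robot.close_job(): hands the job in; it is judged then, once.
Trained networks look in the newest picture that a camera, given by its name, has taken for a name from the list of things; names that differ only in an ending like _2 or _b are one class to them, and where a whole thing is asked for, a point or a joint stands for the part that bears it (a point fixed in the world has none). Each returns a list of dicts, best first, with "confidence" (0 to 1); they miss things now and then, are a little off and sometimes report something else, mostly with a low value. They report only what shows in the picture. A call takes as long as a camera call. They do not tell look-alikes from the thing itself.
- robot.recognise(camera, label): "uv" ([column, row] in pixels, amid what is visible of it).
The state is a dict: "t": time; "q": joint angles; "dq": joint speeds; "joint_torque": joint torques, N m; "tool_pos": TCP position; "orientation": TCP orientation; "force": force on the tool from outside, world axes, zero at the start; "wrist_torque": the same for the moment, N m; "opening": finger opening in m; "gripper_force": force on a finger pad.
Only numpy, scipy, OpenCV 4.12 (cv2) and the standard library are available. Lean on these libraries where they do the work, as an engineer would, in place of code of your own. Each camera call takes 0.05 s, during which the arm holds its last target. There are 200 camera calls.

TASK

Cork the small bottle standing in the bench corker: draw the knob on top up until the catch holds the striker back, then push the carriage with the bottle fully in under the barrel, and press the trip lever so that one blow drives the cork home. Feel for the catch and draw gently, without hauling the knob hard against its end stop, and never let the striker snap down while the bottle is not under it. Keep the bottle upright and do not disturb the things standing round the corker.

Things in the scene. Friction and masses are not known exactly. Their poses are not given: they have to be found in the camera images.
- corker: Bench corker fixed to the worktop: grey base 200 x 100 x 13 mm (110 mm forward, 90 mm back of the origin), grey column behind with an arm (top z 186 mm) that carries an upright barrel, 41 mm wide, z 125 to 200 mm. Origin: on the worktop on the axis of barrel and striker; x points from its open front to its column, away from the robot, y to its left, z up.
- striker (a joint): Draw of the striker, m: 0 = down (foot 101 mm above the worktop), grows as the knob is drawn up. A spring pulls it down: about 12 N at first, 0.2 N more per mm. The catch, hidden in the barrel, drops in at a draw of 31 to 52 mm, different each time; let go before that it snaps down. Once caught it settles back 1 to 2 mm as the pull is eased, and the pull falls to nothing.
- knob (a point): Centre of the black ribbed knob on top of the striker's rod: upright cylinder, 28 mm in diameter, 24 mm high, 234 mm above the worktop when the striker is down, with 22 mm of bare rod between barrel and knob. Moves straight up with the striker. (A wall cabinet hangs ahead of the robot on the right, x beyond 0.59 m, y below 0.02 m, underside 0.74 m up: swing round clear of it.)
- end_buffer: Hard rubber washer at the top inside the barrel, hidden: the end stop of the draw. The striker meets it about 2 to 3 mm past the draw at which the catch drops in; the pull on the knob then rises by about 9 N per mm. More than 20 N on it bruises it.
- trip_pad (a point): Centre of the top of the black round pad (24 mm in diameter) at the end of the steel trip lever, which stands out 85 mm from the barrel's axis to the corker's right (its -y), 155 mm above the worktop. Pressed straight down it trips the catch after 6 to 10 mm, at 5 to 8 N, and sinks 20 mm at most; a light spring brings it back.
- carriage (a joint): Position of the sliding carriage, m: 0 = out at the front (start), 0.052 = fully in against its fixed stop, the bottle under the striker. Slides along the corker's +x with about 3 N of friction and stays where left. The proud cork passes below the barrel but not below the foot of a striker that is down.
- carriage_grip (a point): Centre of the gripping part of the carriage's upright black handle, 18 mm in diameter, 80 mm in front of the bottle's axis, 62 mm above the worktop (handle's top at 78 mm, carriage plate under it at 22 mm).
- bottle: Small amber glass bottle with a paper label, 40 mm in diameter, 78 mm high to its mouth, standing loose in the carriage's 14 mm deep round nest (floor 22 mm above the worktop). Origin at the centre of its underside, z up.
- cork (a joint): How far the cork (17 mm thick) has been driven from its first place, m: 0 = 10 mm proud of the bottle's mouth, 0.0085 = home, 1.5 mm proud, where the striker's stroke ends. At the start it is 8 to 10 mm proud. It slides only under more than 35 N, so the spring alone does not press it in, the blow does.
- corked_bottle: Bystander: a like bottle already corked, standing loose on the worktop to the corker's left.
- honey_jar: Bystander: square honey jar with a yellow lid, 66 x 66 x 83 mm, loose, farther to the corker's left.
- shot_glass: Bystander: clear shot glass, 50 mm in diameter and 59 mm high, loose, to the corker's right.
Not all that is in view belongs to the job. What is shaped like the bottle but black or green is not meant.

How it is judged:
On the way, in this order (a step that is already met when the one before it is completed fails the run):
1. the striker is drawn up and held by the catch alone, the fingers off it (value of joint striker above 0.025 m and contact force between each of the arm, the fingers and corker below 0.3 N), for 0.3 s.
2. the carriage is fully in with the bottle upright under the drawn striker (value of joint carriage above 0.0495 m and value of joint striker above 0.025 m and angle between bottle's own z axis and vertical below 0.1 rad), for 0.2 s.
3. the striker has come down and the cork is home (value of joint striker below 0.004 m and value of joint cork above 0.0065 m), for 0.1 s.
At the end, for the whole second after the job is handed in: The cork stands no more than 3.5 mm proud of the bottle's mouth, the striker is down (within 4 mm), the carriage is in to within 3.5 mm of its stop, and the bottle stands upright (within 0.1 rad) and at rest in the nest (all of step 3 and value of joint carriage above 0.0485 m and angle between bottle's own z axis and vertical below 0.1 rad and linear speed of bottle below 0.01 m/s); the robot touches nothing.
It fails at once if the striker is hauled against its end buffer with 22 N or more (contact force between end_buffer and anything else above 22 N).
It fails at once if the striker snaps down (faster than 0.8 m/s) while the bottle is not under it (carriage more than 5 mm short of its stop) (velocity of joint striker below -0.8 m/s and value of joint carriage below 0.047 m).
It fails at once if the bottle is tipped by more than 0.25 rad (angle between bottle's own z axis and vertical above 0.25 rad).
It fails at once if a bystander is moved by more than 20 mm (distance of any of corked_bottle, honey_jar, shot_glass from where it was at the start of the episode above 0.02 m).
It also fails if it takes over 58 s, if anything falls off the work surface, if the arm or the gripper's body presses on something with over 40 N, if the wrist force passes 120 N, or if a joint passes its speed limit or range.

## Working session

There is one attempt and no reset: what is moved stays moved. The work goes in short steps, Python scripts to look and compute and a tool call to move; the robot and the scene stay as the last step left them, time stands still between calls to the robot, and variables do not carry over. Pictures are saved under pics/ and viewed, at most 10 in all, crops included, and the job is handed in when it is done.

Besides the shell and the picture viewer there is one more tool, called after "Request:" by a JSON object that holds its "api" and its "payload". move_arm: Moves the arm, as the interface text tells. Its arguments: {"type":"object","properties":{"deltas":{"type":"array","items":{"type":"number"}},"squeeze":{"type":"number"}},"required":["deltas"]}

```bash
mkdir -p pics
cat > h.py <<'E'
import numpy as np, cv2
from plant import robot
def look(n,f=None):
    p,d=robot.read_camera(n)
    if f: cv2.imwrite('pics/'+f,p[:,:,::-1])
    return p,d
def world(n,uv,z):
    m=robot.camera_model(n);K,R,t=map(np.array,(m['K'],m['R'],m['t']))
    return R.T@(np.linalg.inv(K)@[uv[0],uv[1],1]*z-t)
def onplane(n,uv,h):
    m=robot.camera_model(n);K,R,t=map(np.array,(m['K'],m['R'],m['t']))
    c=-R.T@t; r=R.T@np.linalg.inv(K)@[uv[0],uv[1],1]
    return c+r*(h-c[2])/r[2]
def proj(n,X):
    m=robot.camera_model(n);K,R,t=map(np.array,(m['K'],m['R'],m['t']))
    p=K@(R@np.array(X)+t);return p[:2]/p[2]
E
python3 - <<'E'
from h import *
np.set_printoptions(precision=4,suppress=True)
for n in('side','top'):
    p,d=look(n,n+'0.png')
    m=robot.camera_model(n);print(n,-np.array(m['R']).T@m['t'])
    for l in ['corker','knob','trip_pad','carriage_grip','bottle','corked_bottle','honey_jar','shot_glass']:
        for r in robot.recognise(n,l)[:3]:
            u,v=map(int,r['uv']);w=d[max(v-2,0):v+3,max(u-2,0):u+3];z=np.median(w[w>0]) if (w>0).any() else 0
            print(l,round(r['confidence'],2),u,v,world(n,r['uv'],z) if z else None)
print(robot.read_state())
E
```

```text
side [ 0.5021 -0.5521  0.524 ]
corker 0.69 330 238 [ 0.5406  0.3751 -0.0029]
corker 0.55 304 221 [0.4638 0.4168 0.0292]
knob 0.49 328 175 [0.5276 0.2751 0.2254]
trip_pad 0.47 339 217 [0.5511 0.2034 0.1489]
trip_pad 0.31 285 208 [0.405  0.4639 0.0488]
carriage_grip 0.68 325 175 [0.5195 0.2759 0.2256]
carriage_grip 0.61 286 253 [0.4204 0.2707 0.0105]
bottle 0.96 365 282 [0.6044 0.0955 0.0484]
bottle 0.9 275 309 [0.4216 0.0136 0.0455]
bottle 0.83 334 272 [0.5408 0.127  0.0522]
corked_bottle 0.79 312 216 [0.4881 0.4087 0.0504]
honey_jar 0.79 285 207 [0.4029 0.4642 0.052 ]
shot_glass 0.96 332 297 [0.5328 0.042  0.0515]
shot_glass 0.59 340 232 [0.5624 0.3129 0.0521]
top [0.4619 0.2974 1.0308]
corker 0.78 317 193 [0.5179 0.2885 0.2464]
knob 0.62 322 214 [0.4735 0.276  0.1099]
knob 0.42 316 191 [0.5211 0.2919 0.2467]
trip_pad 0.46 343 181 [0.553  0.226  0.1516]
carriage_grip 0.61 330 223 [0.4501 0.2497 0.021 ]
bottle 0.65 366 219 [0.4625 0.1597 0.0753]
bottle 0.62 398 192 [0.5392 0.0605 0.0152]
bottle 0.51 321 217 [0.4678 0.2774 0.0985]
corked_bottle 0.52 265 214 [0.4733 0.4217 0.077 ]
honey_jar 0.69 238 238 [0.4101 0.4894 0.082 ]
honey_jar 0.65 399 193 [0.5351 0.0585 0.0152]
shot_glass 0.76 397 193 [0.5371 0.0625 0.014 ]
{'t': 0.9, 'q': array([-1.2534,  0.1304,  1.4882,  0.    ,  1.523 , -0.0854]), 'dq': array([-0.001 ,  0.0005, -0.0007,  0.0004, -0.0002, -0.0001]), 'joint_torque': array([ -0.0003, -55.975 , -49.2069,   0.0766,   0.0225,  -0.    ]), 'tool_pos': array([ 0.2352, -0.552 ,  0.2296]), 'orientation': array([3.0781, 0.6285, 0.    ]), 'force': array([ 0.4794, -0.5167,  0.2491]), 'wrist_torque': array([-0.0038,  0.0072, -0.0818]), 'gripper_force': 0.0, 'opening': 0.0931845069474874}
```

Run:
```python
import cv2
a=cv2.imread('pics/side0.png')[130:350,220:430];b=cv2.imread('pics/top0.png')[130:290,200:430]
cv2.imwrite('pics/sidec.png',cv2.resize(a,None,fx=2.7,fy=2.7,interpolation=2));cv2.imwrite('pics/topc.png',cv2.resize(b,None,fx=3.4,fy=3.4,interpolation=2))
```

```text
(no output)
```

View pics/sidec.png

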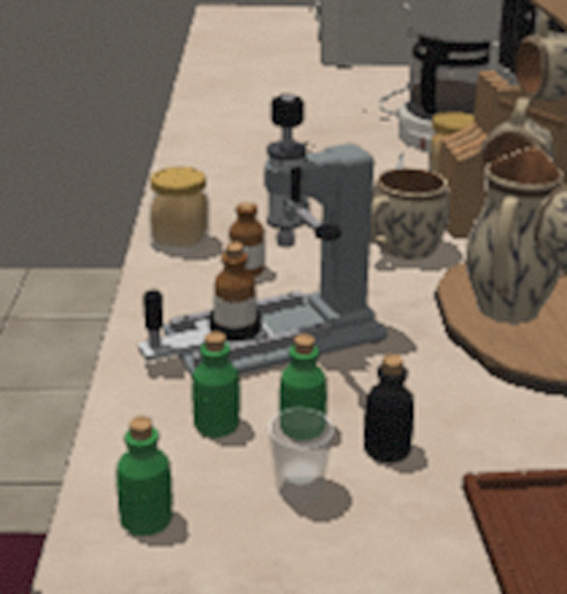

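View pics/topc.png

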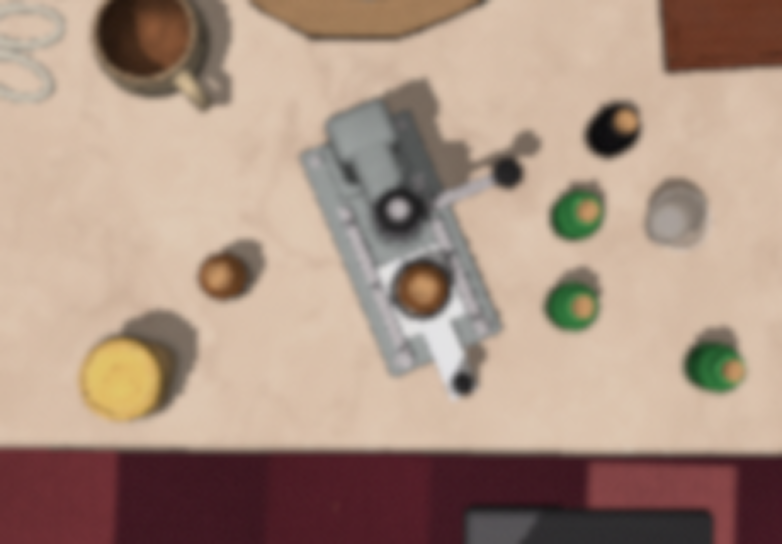

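Side view crop: knob at about (326,171), trip pad (342,216), carriage handle (277,245). There are three amber, green or black groups. The amber bottle in the carriage is at (307,243) side and (324,214) top. The corked amber one, left and behind, is at (312,216) side and (265,212) top. Green and black look-alikes are on the right. The bottle meant is the one in the carriage nest, as it is amber with a label and stands in the corker.

Run:
```python
from h import *
np.set_printoptions(precision=4,suppress=True)
for n,u,h,l in [('top',(317,191.8),.246,'knob'),('top',(349.1,180.6),.155,'pad'),('top',(335.9,242.4),.078,'handle'),('top',(324.1,213.8),.11,'cork'),('side',(326.3,170.7),.234,'knob'),('side',(341.9,215.9),.155,'pad'),('side',(276.7,244.8),.064,'handle')]:
    print(n,l,onplane(n,u,h)[:2])
# depth-refined: top points above heights near the features
for n,c,lo,hi,l,r in [('top',(317,192),.236,.256,'knob',12),('top',(349,181),.145,.165,'pad',8),('top',(336,242),.066,.09,'handle',8)]:
    p,d=look(n); pts=[]
    for v in range(c[1]-r,c[1]+r+1):
        for u in range(c[0]-r,c[0]+r+1):
            if d[v,u]>0:
                X=world(n,(u,v),d[v,u])
                if lo<X[2]<hi: pts.append(X)
    pts=np.array(pts);print(l,len(pts),(pts.min(0)+pts.max(0))/2,pts.mean(0))
```

```text
top knob [0.5207 0.2904]
top pad [0.5555 0.2128]
top handle [0.4027 0.2385]
top cork [0.4758 0.2707]
side knob [0.5221 0.2848]
side pad [0.5572 0.201 ]
side handle [0.4031 0.2253]
knob 141 [0.5228 0.2915 0.2437] [0.5222 0.2919 0.2454]
pad 90 [0.5561 0.2177 0.1534] [0.5554 0.2168 0.1543]
handle 36 [0.4012 0.2392 0.0738] [0.4023 0.2397 0.077 ]
```

Request:
{"api": "move_arm", "payload": {"deltas": [0.336, -0.24, -0.08, 0, 0, 0, 1, 0.336, -0.24, -0.08, 0, 0, 0, 1, 0.336, -0.24, -0.08, 0, 0, 0, 1, 0.336, -0.24, -0.08, 0, 0, 0, 1, 0.336, -0.24, -0.08, 0, 0, 0, 1, 0.336, -0.24, -0.08, 0, 0, 0, 1, 0.595, -0.664, -0.08, 0, 0, 0, 1, 0.595, -0.664, -0.08, 0, 0, 0, 1, 0.595, -0.664, -0.08, 0, 0, 0, 1, 0.595, -0.664, -0.08, 0, 0, 0, 1, 0.595, -0.664, -0.08, 0, 0, 0, 1, 0.595, -0.664, -0.08, 0, 0, 0, 1]}}

```text
t: 2.55
tool_pos: [0.4934, 0.1335, 0.3074]
orientation: [3.078, 0.629, 0.001]
force: [0.7, 0.7, 0.2]
opening: 0.0928
gripper_force: 0.0
```

Request:
{"api": "move_arm", "payload": {"deltas": [0.075, -0.11, 0, 0, 0, 0, 1, 0.075, -0.11, 0, 0, 0, 0, 1, 0.075, -0.11, 0, 0, 0, 0, 1, 0.075, -0.11, 0, 0, 0, 0, 1, 0.075, -0.11, 0, 0, 0, 0, 1, 0.075, -0.11, 0, 0, 0, 0, 1]}}

```text
t: 3.3
tool_pos: [0.5195, 0.2606, 0.3075]
orientation: [3.079, 0.625, 0.001]
force: [-0.4, 1.0, 0.3]
opening: 0.0932
gripper_force: 0.0
```

```bash
cat >> h.py <<'E'
from scipy.spatial.transform import Rotation as Ro
np.set_printoptions(precision=4,suppress=True)
def delta(X):
    s=robot.read_state();return Ro.from_rotvec(s['orientation']).inv().apply(np.array(X)-s['tool_pos'])
E
python3 - <<'E'
from h import *
s=robot.read_state();print(s['t'],s['tool_pos'],s['orientation'],s['force'],delta([.522,.292,.226]))
p,d=look('side','k1.png')
a=p[100:300,230:430,::-1];cv2.imwrite('pics/k1c.png',cv2.resize(a,None,fx=3,fy=3,interpolation=2))
E
```

```text
3.3 [0.5195 0.2606 0.3075] [3.0786 0.6255 0.0012] [-0.4305  1.049   0.2512] [ 0.0145 -0.028   0.0815]
```

View pics/k1c.png

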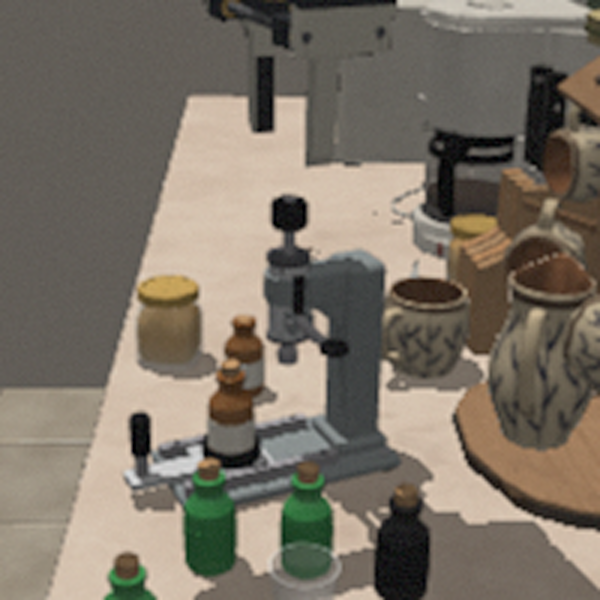

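The gripper hangs open above the knob, which is at crop (289,213), between the fingers at crop x 260 and 325. Centring and descending.

Request:
{"api": "move_arm", "payload": {"deltas": [0.0145, -0.028, 0, 0, 0, 0, 1, 0.0145, -0.028, 0.02, 0, 0, 0, 1, 0.0145, -0.028, 0.05, 0, 0, 0, 1, 0.0145, -0.028, 0.07, 0, 0, 0, 1, 0.0145, -0.028, 0.081, 0, 0, 0, 1, 0.0145, -0.028, 0.081, 0, 0, 0, 1, 0.0145, -0.028, 0.081, 0, 0, 0, 0.45, 0.0145, -0.028, 0.081, 0, 0, 0, 0.45, 0.0145, -0.028, 0.081, 0, 0, 0, 0.45], "squeeze": 8}}

```text
t: 4.47
tool_pos: [0.5219, 0.2936, 0.2268]
orientation: [-3.078, -0.629, -0.002]
force: [-0.5, 0.7, 0.4]
opening: 0.0676
gripper_force: 0.0
```

Run:
```python
from h import *
s=robot.read_state();print(s['tool_pos'],s['opening'],s['force'],delta([.522,.292,.226]))
p,d=look('top','k2.png');p2,_=look('side')
a=p[150:250,260:360,::-1];b=p2[140:240,280:380,::-1];cv2.imwrite('pics/k2c.png',cv2.resize(np.hstack([a,b]),None,fx=4,fy=4,interpolation=2))
```

```text
[0.5219 0.2936 0.2268] 0.06761424927432463 [-0.4671  0.6737  0.3621] [-0.0006  0.0015  0.0008]
```

View pics/k2c.png

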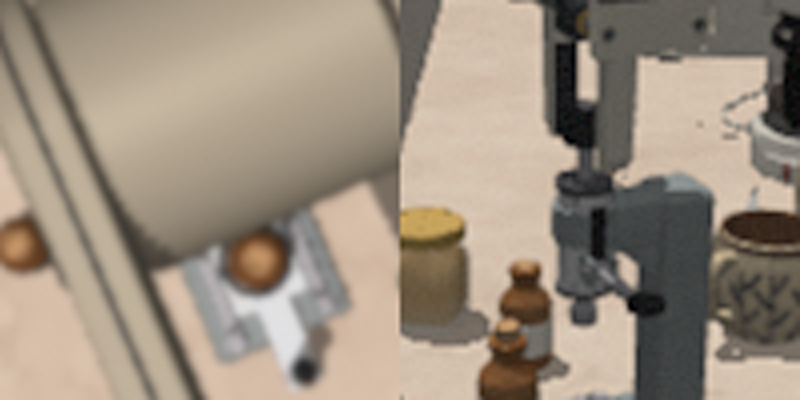

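The knob sits between the fingers, crop (585,125). Closing.

Request:
{"api": "move_arm", "payload": {"deltas": [0, 0, 0, 0, 0, 0, 0.2, 0, 0, 0, 0, 0, 0, 0.2, 0, 0, 0, 0, 0, 0, 0.2, 0, 0, 0, 0, 0, 0, 0.2, 0, 0, 0, 0, 0, 0, 0.2, 0, 0, 0, 0, 0, 0, 0.2], "squeeze": 10}}

```text
t: 5.32
tool_pos: [0.5228, 0.2906, 0.2259]
orientation: [3.074, 0.624, 0.001]
force: [3.7, -11.8, -0.1]
opening: 0.0275
gripper_force: 10.0
```

Request:
{"api": "move_arm", "payload": {"deltas": [0, 0.003, 0, 0, 0, 0, 0.2, 0, 0.003, 0, 0, 0, 0, 0.1, 0, 0.003, 0, 0, 0, 0, 0.1, 0, 0.003, 0, 0, 0, 0, 0.1], "squeeze": 45}}

```text
t: 5.82
tool_pos: [0.5229, 0.2904, 0.2259]
orientation: [3.077, 0.628, 0.0]
force: [2.1, -2.8, 0.5]
opening: 0.0272
gripper_force: 45.0
```

Request:
{"api": "move_arm", "payload": {"deltas": [0, 0.003, -0.004, 0, 0, 0, 0.1, 0, 0.003, -0.009, 0, 0, 0, 0.1, 0, 0.003, -0.015, 0, 0, 0, 0.1, 0, 0.003, -0.021, 0, 0, 0, 0.1, 0, 0.003, -0.027, 0, 0, 0, 0.1, 0, 0.003, -0.03, 0, 0, 0, 0.1, 0, 0.003, -0.03, 0, 0, 0, 0.1]}}

```text
t: 6.7
tool_pos: [0.5228, 0.2901, 0.2533]
orientation: [-3.074, -0.631, 0.004]
force: [4.1, 11.2, -15.9]
opening: 0.0272
gripper_force: 45.0
```

Request:
{"api": "move_arm", "payload": {"deltas": [0, -0.0025, -0.001, 0, 0, 0, 0.1, 0, -0.0025, -0.002, 0, 0, 0, 0.1, 0, -0.0025, -0.003, 0, 0, 0, 0.1, 0, -0.0025, -0.003, 0, 0, 0, 0.1]}}

```text
t: 7.2
tool_pos: [0.5227, 0.2903, 0.2559]
orientation: [3.078, 0.629, -0.004]
force: [9.2, 3.6, -16.7]
opening: 0.0272
gripper_force: 45.0
```

Request:
{"api": "move_arm", "payload": {"deltas": [0.002, 0, -0.001, 0, 0, 0, 0.1, 0.002, 0, -0.002, 0, 0, 0, 0.1, 0.002, 0, -0.002, 0, 0, 0, 0.1, 0.002, 0, -0.002, 0, 0, 0, 0.1]}}

```text
t: 7.7
tool_pos: [0.523, 0.2904, 0.2591]
orientation: [3.077, 0.629, -0.008]
force: [-6.2, -2.5, -17.6]
opening: 0.0272
gripper_force: 45.0
```

Request:
{"api": "move_arm", "payload": {"deltas": [-0.001, 0, -0.0005, 0, 0, 0, 0.1, -0.001, 0, -0.001, 0, 0, 0, 0.1, -0.001, 0, -0.0015, 0, 0, 0, 0.1, -0.001, 0, -0.0015, 0, 0, 0, 0.1]}}

```text
t: 8.2
tool_pos: [0.523, 0.2904, 0.2618]
orientation: [3.078, 0.629, -0.004]
force: [-6.4, -2.5, -19.8]
opening: 0.0274
gripper_force: 45.0
```

Request:
{"api": "move_arm", "payload": {"deltas": [-0.001, 0, -0.001, 0, 0, 0, 0.1, -0.001, 0, -0.001, 0, 0, 0, 0.1, -0.001, 0, -0.001, 0, 0, 0, 0.1]}}

```text
t: 8.57
tool_pos: [0.523, 0.2903, 0.2636]
orientation: [-3.078, -0.629, -0.0]
force: [-2.1, 1.1, -20.4]
opening: 0.0275
gripper_force: 45.0
```

Request:
{"api": "move_arm", "payload": {"deltas": [0, 0, -0.001, 0, 0, 0, 0.1, 0, 0, -0.001, 0, 0, 0, 0.1, 0, 0, -0.001, 0, 0, 0, 0.1]}}

```text
t: 8.95
tool_pos: [0.523, 0.2903, 0.2646]
orientation: [-3.078, -0.628, -0.0]
force: [-3.2, 0.5, -19.6]
opening: 0.0272
gripper_force: 45.0
```

Request:
{"api": "move_arm", "payload": {"deltas": [0, 0, -0.001, 0, 0, 0, 0.1, 0, 0, -0.002, 0, 0, 0, 0.1, 0, 0, -0.002, 0, 0, 0, 0.1, 0, 0, -0.002, 0, 0, 0, 0.1]}}

```text
t: 9.45
tool_pos: [0.523, 0.2903, 0.2666]
orientation: [-3.078, -0.629, -0.0]
force: [-2.6, 1.6, -20.5]
opening: 0.0271
gripper_force: 45.0
```

Request:
{"api": "move_arm", "payload": {"deltas": [0, 0, -0.001, 0, 0, 0, 0.1, 0, 0, -0.002, 0, 0, 0, 0.1, 0, 0, -0.002, 0, 0, 0, 0.1, 0, 0, -0.002, 0, 0, 0, 0.1]}}

```text
t: 9.95
tool_pos: [0.523, 0.2903, 0.2687]
orientation: [-3.078, -0.629, -0.0]
force: [-3.4, 3.0, -19.4]
opening: 0.027
gripper_force: 45.0
```

Request:
{"api": "move_arm", "payload": {"deltas": [0, 0, -0.001, 0, 0, 0, 0.1, 0, 0, -0.002, 0, 0, 0, 0.1, 0, 0, -0.002, 0, 0, 0, 0.1, 0, 0, -0.002, 0, 0, 0, 0.1]}}

```text
t: 10.45
tool_pos: [0.523, 0.2903, 0.2706]
orientation: [-3.078, -0.629, -0.0]
force: [-3.3, 3.9, -20.1]
opening: 0.0276
gripper_force: 45.0
```

Request:
{"api": "move_arm", "payload": {"deltas": [0, -0.001, -0.001, 0, 0, 0, 0.1, 0, -0.001, -0.002, 0, 0, 0, 0.1, 0, -0.001, -0.002, 0, 0, 0, 0.1, 0, -0.001, -0.002, 0, 0, 0, 0.1]}}

```text
t: 10.95
tool_pos: [0.5229, 0.2904, 0.2726]
orientation: [3.077, 0.627, 0.0]
force: [1.6, -3.4, -19.7]
opening: 0.0268
gripper_force: 45.0
```

Request:
{"api": "move_arm", "payload": {"deltas": [0, 0, -0.001, 0, 0, 0, 0.1, 0, 0, -0.002, 0, 0, 0, 0.1, 0, 0, -0.002, 0, 0, 0, 0.1, 0, 0, -0.002, 0, 0, 0, 0.1]}}

```text
t: 11.45
tool_pos: [0.5229, 0.2904, 0.2746]
orientation: [3.077, 0.627, 0.0]
force: [1.9, -6.1, -21.2]
opening: 0.0274
gripper_force: 45.0
```

Request:
{"api": "move_arm", "payload": {"deltas": [0, 0.001, -0.001, 0, 0, 0, 0.1, 0, 0.001, -0.0015, 0, 0, 0, 0.1, 0, 0.001, -0.0015, 0, 0, 0, 0.1, 0, 0.001, -0.0015, 0, 0, 0, 0.1]}}

```text
t: 11.95
tool_pos: [0.5229, 0.2903, 0.2761]
orientation: [-3.078, -0.629, -0.0]
force: [-0.1, -0.6, -20.3]
opening: 0.0273
gripper_force: 45.0
```

Request:
{"api": "move_arm", "payload": {"deltas": [0, 0, -0.001, 0, 0, 0, 0.1, 0, 0, -0.0015, 0, 0, 0, 0.1, 0, 0, -0.0015, 0, 0, 0, 0.1, 0, 0, -0.0015, 0, 0, 0, 0.1]}}

```text
t: 12.45
tool_pos: [0.5229, 0.2903, 0.2775]
orientation: [-3.078, -0.629, 0.0]
force: [-1.0, 0.1, -21.7]
opening: 0.0272
gripper_force: 45.0
```

Run:
```python
from h import *
p2,_=look('side')
b=p2[120:240,270:390,::-1];cv2.imwrite('pics/k3c.png',cv2.resize(b,None,fx=5,fy=5,interpolation=2))
```

```text
(no output)
```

View pics/k3c.png

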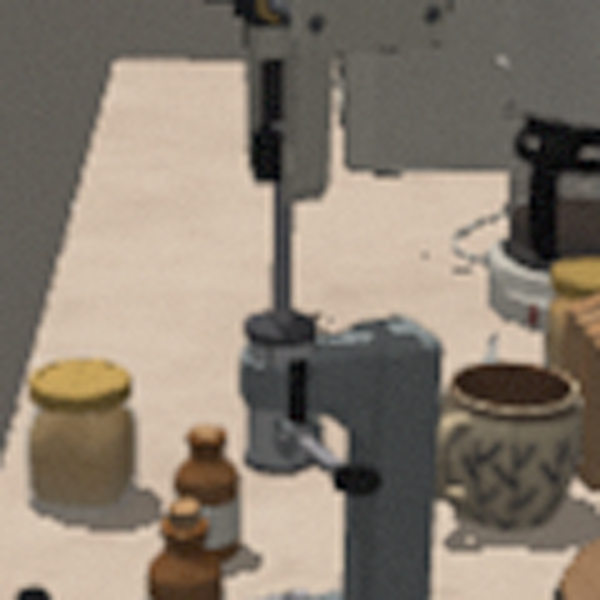

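The rod is drawn out well, crop (283,180) to (283,315), and the knob is still in the fingers with no slip visible. Continuing until the force rises.

Request:
{"api": "move_arm", "payload": {"deltas": [0, 0, -0.001, 0, 0, 0, 0.1, 0, 0, -0.0015, 0, 0, 0, 0.1, 0, 0, -0.0015, 0, 0, 0, 0.1, 0, 0, -0.0015, 0, 0, 0, 0.1]}}

```text
t: 13.0
tool_pos: [0.5229, 0.2903, 0.278]
orientation: [-3.078, -0.629, 0.001]
force: [1.9, 2.1, -27.0]
opening: 0.0273
gripper_force: 45.0
```

The force has risen by about 6 N: the buffer is just touched, so the catch should be in. Easing slowly to test.

Request:
{"api": "move_arm", "payload": {"deltas": [0, 0, 0.0015, 0, 0, 0, 0.1, 0, 0, 0.003, 0, 0, 0, 0.1, 0, 0, 0.0045, 0, 0, 0, 0.1, 0, 0, 0.006, 0, 0, 0, 0.1, 0, 0, 0.007, 0, 0, 0, 0.1, 0, 0, 0.007, 0, 0, 0, 0.1]}}

```text
t: 13.75
tool_pos: [0.523, 0.2903, 0.2731]
orientation: [-3.078, -0.629, -0.002]
force: [-5.4, 0.2, -12.9]
opening: 0.0271
gripper_force: 45.0
```

Request:
{"api": "move_arm", "payload": {"deltas": [-0.001, 0, 0.001, 0, 0, 0, 0.1, -0.001, 0, 0.002, 0, 0, 0, 0.1, -0.001, 0, 0.003, 0, 0, 0, 0.1, -0.001, 0, 0.003, 0, 0, 0, 0.1]}}

```text
t: 14.25
tool_pos: [0.523, 0.2904, 0.2725]
orientation: [-3.077, -0.628, -0.008]
force: [-6.6, 0.5, 4.6]
opening: 0.0276
gripper_force: 45.0
```

The catch holds. Releasing and rising.

Request:
{"api": "move_arm", "payload": {"deltas": [-0.001, 0, -0.001, 0, 0, 0, 0.1, -0.001, 0, -0.001, 0, 0, 0, 0.6, -0.001, 0, -0.001, 0, 0, 0, 0.6, -0.001, 0, -0.001, 0, 0, 0, 0.6, -0.001, 0, -0.001, 0, 0, 0, 0.6, -0.001, 0, -0.03, 0, 0, 0, 0.6, -0.001, 0, -0.06, 0, 0, 0, 0.6, -0.001, 0, -0.06, 0, 0, 0, 0.6, -0.001, 0, -0.06, 0, 0, 0, 0.6], "squeeze": 10}}

```text
t: 15.38
tool_pos: [0.521, 0.2893, 0.328]
orientation: [3.078, 0.628, -0.001]
force: [-0.7, -0.3, 0.2]
opening: 0.0559
gripper_force: 0.0
```

Run:
```python
from h import *
s=robot.read_state();print(s['tool_pos'],s['q'])
c=np.cos(.419);q=np.sin(.419)
h=np.array([.4015,.2375]); f=h-.055*np.array([c,q])
print('above handle',delta([*h,.333]),'grasp',delta([*h,.054]), 'shift along cx .052', Ro.from_rotvec(s['orientation']).inv().apply([.052*c,.052*q,0]))
p,_=look('side')
b=p[90:290,240:440,::-1];cv2.imwrite('pics/k4c.png',cv2.resize(b,None,fx=3,fy=3,interpolation=2))
```

```text
[0.521  0.2893 0.328 ] [ 0.4209  0.1013  1.3423 -0.      1.699   1.5889]
above handle [-0.1302  0.0008 -0.0049] grasp [-0.13    0.0008  0.2741] shift along cx .052 [ 0.052  -0.0008 -0.0001]
```

View pics/k4c.png

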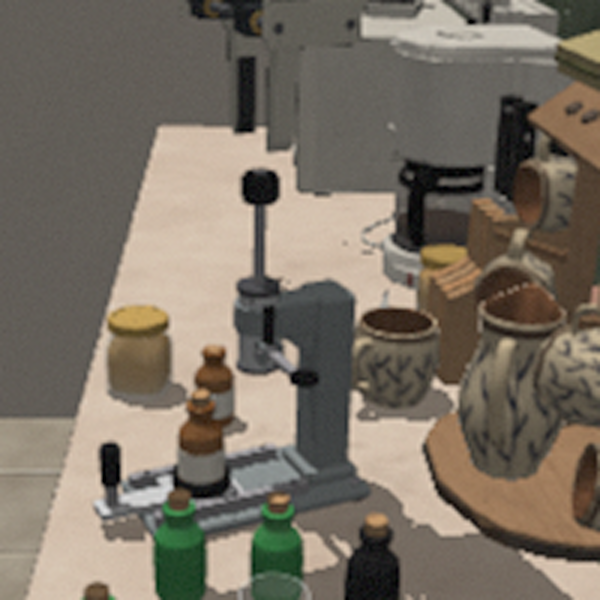

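The knob stands up and is held by the catch, crop (260,187), with the fingers clear. Now to the handle.

Request:
{"api": "move_arm", "payload": {"deltas": [-0.06, 0, -0.01, 0, 0, 0, 0.6, -0.13, 0.001, -0.005, 0, 0, 0, 0.6, -0.13, 0.001, -0.005, 0, 0, 0, 0.6, -0.13, 0.001, 0.05, 0, 0, 0, 0.6, -0.13, 0.001, 0.11, 0, 0, 0, 0.6, -0.13, 0.001, 0.16, 0, 0, 0, 0.6, -0.13, 0.001, 0.19, 0, 0, 0, 0.6, -0.13, 0.001, 0.2, 0, 0, 0, 0.6, -0.13, 0.001, 0.2, 0, 0, 0, 0.6]}}

```text
t: 16.55
tool_pos: [0.4019, 0.2375, 0.1287]
orientation: [3.078, 0.628, -0.002]
force: [1.0, 0.0, -0.2]
opening: 0.056
gripper_force: 0.0
```

Run:
```python
from h import *
s=robot.read_state();print(s['tool_pos'],s['force'],delta([.402,.237,.054]))
p,_=look('side')
b=p[160:290,220:350,::-1];cv2.imwrite('pics/k5c.png',cv2.resize(b,None,fx=4.5,fy=4.5,interpolation=2))
```

```text
[0.4019 0.2375 0.1287] [ 0.9526  0.0148 -0.162 ] [-0.0001  0.0005  0.0747]
```

View pics/k5c.png

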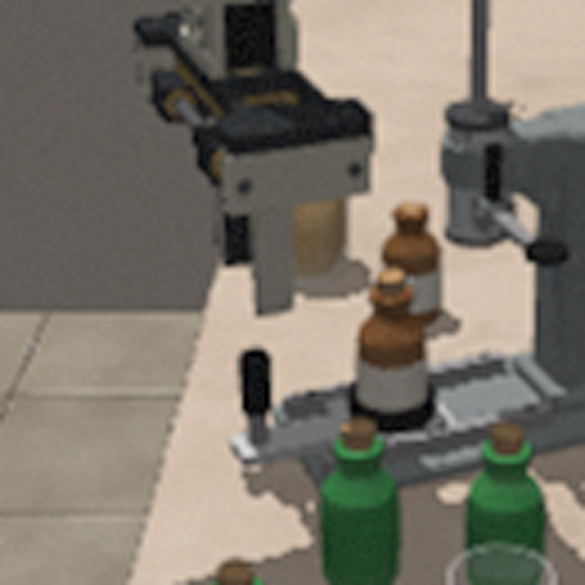

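The fingers stand above the handle, crop (255,382). Descending and closing.

Request:
{"api": "move_arm", "payload": {"deltas": [0, 0.0005, 0.03, 0, 0, 0, 0.6, 0, 0.0005, 0.055, 0, 0, 0, 0.6, 0, 0.0005, 0.07, 0, 0, 0, 0.6, 0, 0.0005, 0.073, 0, 0, 0, 0.6, 0, 0.0005, 0.073, 0, 0, 0, 0.1, 0, 0.0005, 0.073, 0, 0, 0, 0.1, 0, 0.0005, 0.073, 0, 0, 0, 0.1, 0, 0.0005, 0.073, 0, 0, 0, 0.1, 0, 0.0005, 0.073, 0, 0, 0, 0.1], "squeeze": 8}}

```text
t: 17.73
tool_pos: [0.4021, 0.2376, 0.0563]
orientation: [-3.077, -0.628, -0.0]
force: [-2.0, 2.9, 2.0]
opening: 0.0178
gripper_force: 8.0
```

Request:
{"api": "move_arm", "payload": {"deltas": [0.003, 0, 0, 0, 0, 0, 0.1, 0.007, 0, 0, 0, 0, 0, 0.1, 0.011, 0, 0, 0, 0, 0, 0.1, 0.015, 0, 0, 0, 0, 0, 0.1, 0.02, 0, 0, 0, 0, 0, 0.1, 0.025, 0, 0, 0, 0, 0, 0.1, 0.03, 0, 0, 0, 0, 0, 0.1, 0.035, -0.0005, 0, 0, 0, 0, 0.1, 0.039, -0.0005, 0, 0, 0, 0, 0.1, 0.043, -0.0005, 0, 0, 0, 0, 0.1, 0.046, -0.001, 0, 0, 0, 0, 0.1, 0.048, -0.001, 0, 0, 0, 0, 0.1], "squeeze": 15}}

```text
t: 19.23
tool_pos: [0.4462, 0.2568, 0.0563]
orientation: [3.078, 0.629, 0.0]
force: [-2.9, 0.7, 5.0]
opening: 0.0176
gripper_force: 15.0
```

Request:
{"api": "move_arm", "payload": {"deltas": [0.001, 0, 0, 0, 0, 0, 0.1, 0.003, 0, 0, 0, 0, 0, 0.1, 0.005, 0, 0, 0, 0, 0, 0.1, 0.006, 0, 0, 0, 0, 0, 0.1, 0.006, 0, 0, 0, 0, 0, 0.1]}}

```text
t: 19.85
tool_pos: [0.4502, 0.2586, 0.0561]
orientation: [3.077, 0.629, -0.005]
force: [-11.4, -3.5, 12.7]
opening: 0.0179
gripper_force: 15.0
```

The carriage is against its stop, with travel of 52.5 mm and the force rising. Releasing and going up.

Request:
{"api": "move_arm", "payload": {"deltas": [-0.003, 0, 0, 0, 0, 0, 0.1, -0.003, 0, 0, 0, 0, 0, 0.5, -0.003, 0, 0, 0, 0, 0, 0.5, -0.003, 0, 0, 0, 0, 0, 0.5, -0.003, 0, 0, 0, 0, 0, 0.5, -0.004, 0, -0.03, 0, 0, 0, 0.5, -0.01, 0, -0.08, 0, 0, 0, 0.5, -0.015, 0, -0.14, 0, 0, 0, 0.5, -0.015, 0, -0.2, 0, 0, 0, 0.3, -0.015, 0, -0.26, 0, 0, 0, 0, -0.015, 0, -0.27, 0, 0, 0, 0, -0.015, 0, -0.27, 0, 0, 0, 0]}}

```text
t: 21.35
tool_pos: [0.4379, 0.2534, 0.3264]
orientation: [-3.078, -0.628, -0.002]
force: [0.0, 0.3, -0.2]
opening: 0.0115
gripper_force: 0.0
```

Run:
```python
from h import *
s=robot.read_state();print(s['tool_pos'],s['force'],s['opening'],delta([.557,.2135,.325]))
p,_=look('side','s6.png');look('top','t6.png')
for n,l in [('side','bottle'),('side','carriage_grip'),('top','carriage_grip')]: print(n,l,[(r['uv'],r['confidence']) for r in robot.recognise(n,l)])
x=np.array([.9135,.407]);a=np.array([.523,.29])
h=a-.08*x
print('expected grip px',proj('side',[*h,.062]),'bottle',proj('side',[*a,.06]),'knob',proj('side',[*a,.282]))
b=p[110:290,240:420,::-1];cv2.imwrite('pics/k6c.png',cv2.resize(b,None,fx=3.3,fy=3.3,interpolation=2))
```

```text
[0.4379 0.2534 0.3264] [ 0.0249  0.3489 -0.1742] 0.011513137585610374 [0.0939 0.0833 0.0015]
side bottle [([366.2, 285.3], 0.96), ([299.2, 276.6], 0.78), ([324.9, 233.1], 0.77), ([274.6, 311.0], 0.66), ([334.5, 272.5], 0.61)]
side carriage_grip [([311.7, 248.0], 0.69), ([311.2, 220.1], 0.24)]
top carriage_grip [([313.7, 200.3], 0.61)]
expected grip px [296.7326 239.0254] bottle [325.5923 233.589 ] knob [326.9238 150.6321]
```

View pics/k6c.png

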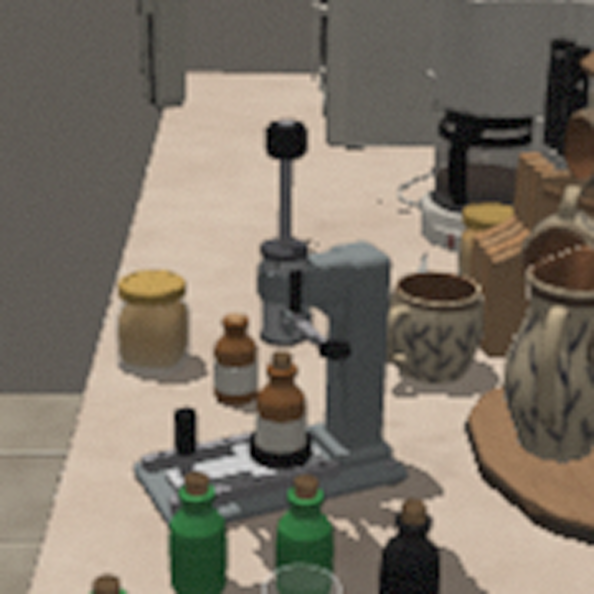

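The bottle stands upright under the barrel, cork at crop (283,360). The handle is at its expected pixel, and the knob is still up. Now turning and moving over the trip pad.

Request:
{"api": "move_arm", "payload": {"deltas": [0, 0.05, -0.01, 0, 0, -0.18, 0, 0.02, 0.08, -0.01, 0, 0, -0.36, 0, 0.06, 0.0845, -0.01, 0, 0, -0.54, 0, 0.093, 0.0845, -0.01, 0, 0, -0.72, 0, 0.093, 0.0845, 0, 0, 0, -0.9, 0, 0.093, 0.0845, 0, 0, 0, -1.08, 0, 0.093, 0.0845, 0, 0, 0, -1.26, 0, 0.093, 0.0845, 0, 0, 0, -1.44, 0, 0.093, 0.0845, 0, 0, 0, -1.58, 0, 0.093, 0.0845, 0, 0, 0, -1.58, 0, 0.093, 0.0845, 0, 0, 0, -1.58, 0, 0.093, 0.0845, 0, 0, 0, -1.58, 0]}}

```text
t: 23.1
tool_pos: [0.5562, 0.2119, 0.3257]
orientation: [-1.722, -2.627, 0.001]
force: [-0.1, -0.2, -0.2]
opening: 0.0003
gripper_force: 0.0
```

Run:
```python
from h import *
s=robot.read_state();print(s['tool_pos'],s['orientation'],s['force'],s['opening'],delta([.557,.212,.166]))
```

```text
[0.5562 0.2119 0.3257] [-1.7223 -2.627   0.0006] [-0.1016 -0.1707 -0.1753] 0.0003347957823029766 [-0.0003  0.0008  0.1597]
```

Descending to just above the pad.

Request:
{"api": "move_arm", "payload": {"deltas": [0, 0.001, 0.05, 0, 0, 0, 0, 0, 0.001, 0.1, 0, 0, 0, 0, 0, 0.001, 0.135, 0, 0, 0, 0, 0, 0.001, 0.15, 0, 0, 0, 0, 0, 0.001, 0.151, 0, 0, 0, 0, 0, 0.001, 0.151, 0, 0, 0, 0]}}

```text
t: 23.85
tool_pos: [0.5583, 0.2127, 0.1771]
orientation: [1.719, 2.627, 0.003]
force: [0.5, -0.5, 1.2]
opening: 0.0006
gripper_force: 0.0
```

Run:
```python
from h import *
s=robot.read_state();print(s['tool_pos'],s['force'])
p,_=look('side')
b=p[120:250,270:400,::-1];cv2.imwrite('pics/k7c.png',cv2.resize(b,None,fx=4.5,fy=4.5,interpolation=2))
```

```text
[0.5583 0.2127 0.1771] [ 0.4786 -0.4585  1.2074]
```

View pics/k7c.png

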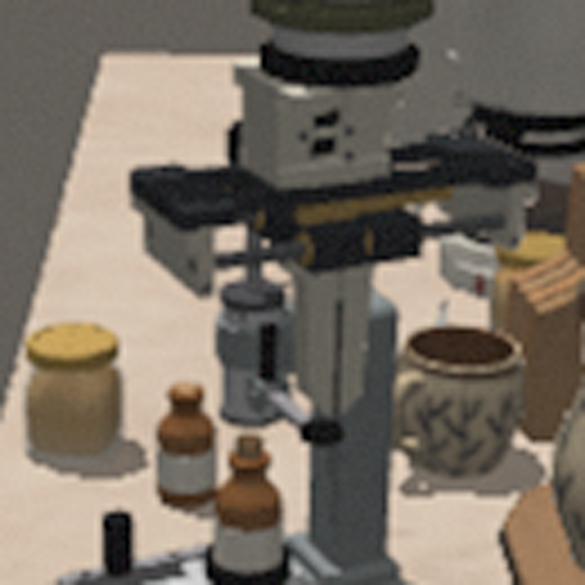

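The fingertips are just above the pad, crop (322,432). Pressing.

Request:
{"api": "move_arm", "payload": {"deltas": [0, 0, 0.006, 0, 0, 0, 0, 0, 0, 0.012, 0, 0, 0, 0, 0, 0, 0.016, 0, 0, 0, 0, 0, 0, 0.02, 0, 0, 0, 0, 0, 0, 0.023, 0, 0, 0, 0, 0, 0, 0.025, 0, 0, 0, 0, 0, 0, 0.025, 0, 0, 0, 0]}}

```text
t: 24.78
tool_pos: [0.5573, 0.2125, 0.1499]
orientation: [-1.72, -2.629, -0.0]
force: [2.1, 0.2, 3.6]
opening: 0.0008
gripper_force: 1.5
```

Run:
```python
from h import *
p,_=look('side')
b=p[120:250,270:400,::-1];cv2.imwrite('pics/k8c.png',cv2.resize(b,None,fx=4.5,fy=4.5,interpolation=2))
```

```text
(no output)
```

View pics/k8c.png

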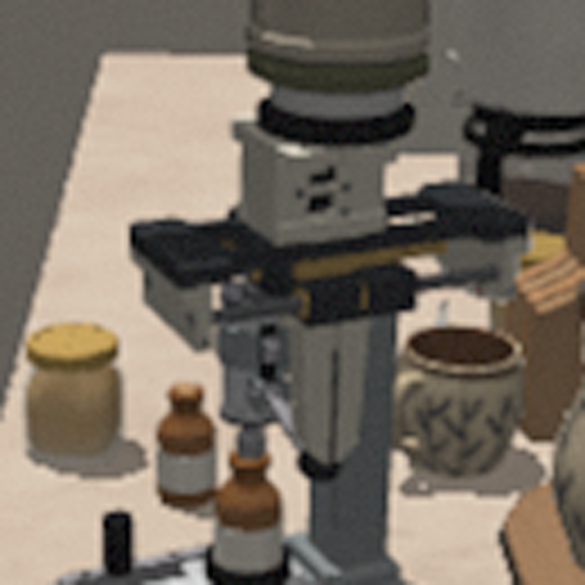

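The striker has come down onto the bottle, crop (250,445), and the cork is in. Rising clear.

Request:
{"api": "move_arm", "payload": {"deltas": [0, 0, -0.03, 0, 0, 0, 0, 0, 0, -0.08, 0, 0, 0, 0, 0, 0, -0.14, 0, 0, 0, 0, 0, 0, -0.17, 0, 0, 0, 0, 0, 0, -0.17, 0, 0, 0, 0, 0, 0, -0.17, 0, 0, 0, 0, 0, 0, -0.17, 0, 0, 0, 0, 0, 0, -0.17, 0, 0, 0, 0]}}

```text
t: 25.82
tool_pos: [0.5566, 0.2122, 0.3183]
orientation: [-1.719, -2.627, 0.003]
force: [0.0, 0.8, 0.6]
opening: 0.0005
gripper_force: 0.0
```

Run:
```python
from h import *
s=robot.read_state();print(s['tool_pos'],s['force'])
p,d=look('side')
# knob height from side depth column band near the axis: black pixels
a=[.523,.29]
for z in (.22,.234,.25,.282): u,v=proj('side',[*a,z]).astype(int);print(z,u,v,p[v-1:v+2,u-1:u+2].mean((0,1)))
print(robot.close_job())
```

```text
[0.5566 0.2122 0.3183] [0.0376 0.7914 0.555 ]
0.22 326 175 [18.2222 20.4444 20.8889]
0.234 326 169 [23.8889 23.4444 23.8889]
0.25 326 163 [204.7778 186.3333 168.    ]
0.282 326 150 [211.1111 191.7778 172.5556]
the job is handed in; nothing more can be done
None
```

The bottle is corked and the job handed in at about 26 s: the catch held, the carriage went in to its stop, and one press brought the striker down on the cork (seen in the side camera; cork depth not measured, verdict not shown).

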